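# Hang the master ring on the stand's folding hook

### The job

Swing the folded hook of the grey ring stand fully out to its stop. Then lift the bronze master ring out of the V-block and hang it on the hook: slide it along the bar over the sprung tongue and push it against the spring plate until the tongue snaps up in front of it and holds it there. The ring is a measuring standard, so seat it gently, without force beyond what the springs need, and leave the other things where they are.

Things in the scene. Friction and masses are not known exactly. Their poses are not given: they have to be found in the camera images.
- ring_stand: Fixed grey steel stand: base 170x170x12 mm, upright plate 130 mm wide, 8 thick, its top 182 mm above the bench. The origin lies on the bench straight under the hook's upright hinge pin. x points backwards, away from the side on which the hook opens; the upright's front face is at x = +20 mm. z is up.
- hook (a joint): Swing of the folding hook about its upright pin, rad: 0 folded along the plate, pointing to the stand's -y side; 1.571 straight out to the stand's -x side, against a solid stop (it opens clockwise seen from above). Its pivot is stiff (about 3 N at the bar's end) and stays where it is left. Folded, its last 50 mm stands free beyond the plate's edge and can be pinched from above.
- hook_tip (a point): Point in the solid end of the hook's steel bar, 102 mm from the pin, 10 mm under the bar's top. x runs along the bar outwards, z up. The bar is level, 14 mm wide, 24 high, its rounded end 119 mm from the pin, its top 165 mm above the bench.
- hook_seat (a point): Bar's top 46.4 mm off the pin; the latched ring's centre hangs 53 mm under it. x along the bar outwards, z up. Tongue: ramp in a slot, from x=39 mm rising to 5.5 mm over the bar at x=11; 2 to 3 N press it down. Spring plate: 36 mm wide, 4 over the bar, meets the ring at ring x=8 mm with 7.5 N; tongue snaps up about x=0 (11 N); plate bottoms at x=-4. An unlatched ring is pushed back to x=8.
- ring_centre (a point): Centre of the loose bronze master_ring, which stands on edge; its axis is this point's y axis. Outer diameter 136 mm, bore 107, rim 14 mm thick radially and 27 wide along the axis at the outside, its faces drawing in to 23 at the bore. About 0.65 to 0.95 kg. Pinch it across its faces at the top from above; fingertips more than 8 mm under the rim's top would meet tongue and spring plate.
- v_block: Fixed steel V-block, 128 mm long (x), 46 wide (y), 37 high, origin on the bench under its middle, z up. The ring to be hung stands on edge in its shallow V, axis along y, its lowest point 16 mm and its top 152 mm over the bench. (A second ring of the same kind stands in the black cradle fixed to the bench; that one stays.)
- large_setting_ring: Bystander: black ring lying flat, 72 mm across, 18 high.
- snap_gauge: Bystander: C-shaped steel gauge lying flat, 104 mm across, 11 high.
- dial_indicator: Bystander: dial indicator lying on its back, 138x57x22 mm.
- pot_magnet: Bystander: black pot magnet with a knob, 43 mm across, 37 high.
- tape_roll: Bystander: roll of yellow tape lying flat, 48 mm across, 18 high.
- steel_ring: Bystander: thin bright ring lying flat, 107 mm across, 18 high.
- bolt: Bystander: hexagon bolt standing on its head, 20 mm across, 41 high.

How it is judged:
By the outcome, as a careful person would: the job done as asked, in the order asked, and still so for the second after the job is handed in, with the robot touching nothing.
It also fails if it takes over 70 s, if anything falls off the work surface, if the arm or the gripper's body presses on something with over 40 N, if the wrist force passes 120 N, or if a joint passes its speed limit or range.

### The arm

A 6-joint arm with a two-finger parallel gripper is mounted at the origin on a cart in front of the work surface, level with it; the furniture and walls round the work are solid. World frame = base frame: x ahead of the robot, y to its left, z up, the work surface at z = 0. Lengths are in m, angles in degrees, forces in N, time in s.
With the tool pointing down it reaches from about 0.4 to 0.825 m from the base axis. Payload 7 kg.
Tool frame: the origin (TCP) lies at the very end of the fingers, on their centre line; the grasp point (between the pads) lies 19 mm behind it; z points along the fingers, y is the line along which they close (so a half turn about z gives the same grasp; the last joint's range is limited). The gripper opens to 88 mm and grips with 3 to 60 N. Pads are 19 mm wide; open, the fingers measure 130 mm over their backs; the gripper's body (78 mm by 193 mm) begins 47 mm behind the grasp point.
Start: joints at [-51.045, 20.546, 0.682, 0, -70.136, -16.507], TCP at [0.258, -0.624, 0.191] pointing down, gripper open.
Joint ranges: [-176.03, 176.03], [-82.01, 121.73], [-58.28, 71.71], [-173.87, 95.51], [-174.79, -0.11], [-173.66, 173.66]. Speed limits (degrees/s): [136.94, 136.94, 172.46, 180, 180, 180].

### API

Orientations are given as [roll, pitch, yaw] about the fixed x, y, z axes, in that order (R = Rz(yaw) Ry(pitch) Rx(roll)).
In Python, from plant import r gives the robot as it stands. The module is installed in compiled form; this text tells all that it offers.
- The arm moves only by the tool jog_arm, never from a script. Its arguments are lists of equal length, an entry for each row: "travel": the shift along the tool's x, y, z each as a share of 50 cm, from -1 to 1, a list of three; "dr": the turn, a rotation vector about the tool's x, y, z each as a share of 360 degrees, from -1 to 1, a list of three; "claw": the opening, from 0 (shut) to 1 (fully open). A call has exactly 10 rows; each row is the pose to reach, as a shift and turn from the pose commanded when the call began, along the tool's axes at that moment, turning the shorter way round; what a row does not reach only later rows make up. A row lasts 1/8 s, in which the tool goes at most 62.5 mm and 10.7 degrees, less where a joint would pass 70% of its speed; a pose out of reach is approached as far as the arm can. A call with a number of a shift or a turn outside -1 to 1 is refused whole. A call with a gripper value outside its range is refused whole. The fingers move at their own pace and stop on an object; "newtons" is the grip in N (left out, the last holds). Time passes only in rows, so rows that repeat a pose let the fingers close, or fill a call up. It gives the time, the measured TCP pose, the force, the opening and the grip force at its end, in the units of the state.
- r.get_state(): the state, without advancing time (a new reading comes with each control period).
- r.capture(name): name is "side" or "top"; returns a dict with "pixels" (384x512x3 uint8, red, green, blue), "range_z" (384x512 float32, m along the optical axis (not along the pixel's ray), 0 where there is no reading), "fx", "fy", "cx", "cy" (pixels), "position" and "attitude" of the camera in the world. Camera axes: x right, y up, looking along -z (the intrinsics and any distortion apply to the point x, -y, -z); pixel columns grow to the right and rows downward; lengths in m; the calibration is good to about 2 mm. A picture is of the moment at which its call begins.
- r.close_job(): hands the job in; it is judged then, once.
Trained networks look in the newest picture that a camera, given by its name, has taken for a name from the list of things; names that differ only in an ending like _2 or _b are one class to them, and where a whole thing is asked for, a point or a joint stands for the part that bears it (a point fixed in the world has none). Each returns a list of dicts, best first, with "conf" (0 to 1); they miss things now and then, are a little off and sometimes report something else, mostly with a low value. They report only what shows in the picture. A call takes as long as a camera call.
- r.boxes_of(name, camera): "extent" ([left, top, right, bottom] in pixels, round what is visible of it).
- r.regions_of(name, camera): "pixels" (384x512 bool, what is visible of it) and "extent" ([left, top, right, bottom] in pixels, round what is visible of it).
- r.tip_of(name, camera): "at" ([column, row] in pixels: a listed point, or the origin of a listed thing).
The state is a dict: "time_s": time; "joints": joint angles; "qd": joint speeds; "joint_torque": joint torques, N m; "tcp_pos": TCP position; "eef_rot": TCP orientation; "contact_force": force on the tool from outside, world axes, zero at the start; "moment": the same for the moment, N m; "gripper_width": finger opening in m; "gripper_force": force on a finger pad.
Only numpy, scipy, OpenCV 4.12 (cv2) and the standard library are available. Lean on these libraries where they do the work, as an engineer would, in place of code of your own. Each camera call takes 0.05 s, during which the arm holds its last target. There are 200 camera calls.

## Working session

There is one attempt and no reset: what is moved stays moved. The work goes in short steps, Python scripts to look and compute and a tool call to move; the robot and the scene stay as the last step left them, time stands still between calls to the robot, and variables do not carry over. Pictures are saved under pics/ and viewed, at most 10 in all, crops included, and the job is handed in when it is done.

Besides the shell and the picture viewer there is one more tool, called after "Request:" as name(argument=value, ...) on one line, values as JSON. jog_arm: Moves the arm, as the interface text tells. Its arguments: {"type":"object","properties":{"travel":{"type":"array"},"dr":{"type":"array"},"claw":{"type":"array"},"newtons":{"type":"number"}},"required":["travel","dr","claw"]}

```bash
mkdir -p pics; cat > h.py <<'E'
import numpy as np, cv2
from scipy.spatial.transform import Rotation as R
from plant import r
def rot(a):
    a=np.array(a,float)
    if a.shape==(3,3): return a
    if a.shape==(4,): return R.from_quat(a).as_matrix()
    return R.from_euler('xyz',a,degrees=True).as_matrix()
def cloud(c):
    z=c['range_z']; v,u=np.mgrid[:384,:512]
    p=np.stack([(u-c['cx'])/c['fx']*z,-(v-c['cy'])/c['fy']*z,-z],-1)
    P=p@rot(c['attitude']).T+np.array(c['position']); P[z==0]=np.nan
    return P
def save(c,n): cv2.imwrite('pics/'+n,c['pixels'][:,:,::-1])
def proj(c,X):
    p=(np.array(X)-c['position'])@rot(c['attitude']); return np.array([c['cx']+c['fx']*p[...,0]/-p[...,2],c['cy']-c['fy']*p[...,1]/-p[...,2]]).T
E
python3 - <<'E'
from h import *
print(r.get_state())
ims=[]
for n in('side','top'):
    c=r.capture(n); P=cloud(c); ims.append(c['pixels']); print(n,{k:c[k] for k in c if k not in('pixels','range_z')})
    for k in('ring_stand','hook','hook_tip','hook_seat','ring_centre','v_block'):
        try:
            for d in r.tip_of(k,n)[:2]:
                u,v=np.round(d['at']).astype(int); print(k,'tip',d['conf'],d['at'],P[np.clip(v,0,383),np.clip(u,0,511)].round(3))
        except Exception as e: print(k,e)
    for k in('ring_stand','hook','ring_centre','v_block'):
        for d in r.regions_of(k,n)[:2]:
            q=P[d['pixels']]; print(k,'reg',round(d['conf'],2),d['extent'],np.nanpercentile(q,[2,50,98],axis=0).round(3).tolist())
cv2.imwrite('pics/a.png',cv2.resize(np.vstack(ims)[:,:,::-1],None,fx=.78,fy=.78))
E
```

```text
{'time_s': 0.0, 'joints': array([-5.10443928e+01,  2.05911201e+01,  6.35314232e-01, -2.18782941e-02,
       -7.01354077e+01, -1.65068356e+01]), 'qd': array([ 0.10253116,  0.11829919, -0.08432078, -0.00117668,  0.01855625,
       -0.00532736]), 'joint_torque': array([-1.32376204e-03, -5.82716453e+01,  2.93060696e+01,  6.99703708e+00,
        6.89007895e-03, -1.94962754e-04]), 'tcp_pos': array([ 0.25753303, -0.62336018,  0.19033246]), 'eef_rot': array([ 1.79906701e+02, -6.19977239e-03, -1.57558674e+02]), 'contact_force': array([-0.14614012, -0.30783733, -0.63656296]), 'moment': array([-0.0143252 ,  0.05311789, -0.02287428]), 'gripper_force': 0.0, 'gripper_width': 0.0878721936213047}
side {'fx': 422.82593444739763, 'fy': 422.82593444739763, 'cx': 255.80870917203885, 'cy': 198.3702681932646, 'position': array([0.76222042, 0.65919996, 1.00758471]), 'attitude': array([ 38.2859733 ,  -0.6136917 , 163.32437073])}
ring_stand tip 0.72 [256.7, 267.4] [0.59  0.133 0.011]
hook it knows: bolt, dial_indicator, hook_seat, hook_tip, large_setting_ring, pot_magnet, ring_centre, ring_stand, snap_gauge,
[... 1572 characters left out ...]
lock tip 0.62 [120.6, 217.7] [ 0.491  0.366 -0.002]
v_block tip 0.5 [323.0, 228.8] [ 0.441 -0.175  0.147]
ring_stand reg 0.56 [172.3, 151.0, 245.3, 219.7] [[0.489, 0.032, 0.005], [0.566, 0.117, 0.015], [0.659, 0.208, 0.183]]
ring_stand reg 0.49 [309.8, 204.0, 324.1, 248.3] [[0.403, -0.194, 0.008], [0.464, -0.173, 0.024], [0.519, -0.152, 0.039]]
hook reg 0.95 [202.0, 171.8, 247.4, 196.0] [[0.527, 0.018, 0.015], [0.558, 0.082, 0.164], [0.593, 0.131, 0.172]]
ring_centre reg 0.69 [312.5, 200.9, 340.0, 252.8] [[0.396, -0.217, 0.028], [0.455, -0.189, 0.132], [0.515, -0.162, 0.155]]
v_block reg 0.67 [307.8, 206.7, 325.3, 248.2] [[0.402, -0.194, 0.002], [0.46, -0.173, 0.023], [0.519, -0.151, 0.039]]
```

View pics/a.png

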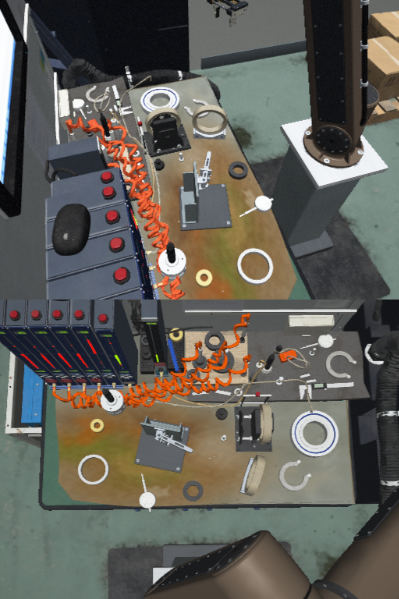

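The pictures show the stand, with its hook folded, around top pixel (208,185). The bronze ring in the V-block is around top pixel (325,228), with the black-cradled second ring behind it.

```bash
python3 - <<'E'
from h import *
c=r.capture('top'); d=r.capture('side'); 
a=cv2.resize(c['pixels'][130:270,160:360,::-1],None,fx=4,fy=4,interpolation=cv2.INTER_CUBIC)[:, :800]
b=cv2.resize(d['pixels'][110:300,180:350,::-1],None,fx=3,fy=3,interpolation=cv2.INTER_CUBIC)
cv2.imwrite('pics/b.png',a); cv2.imwrite('pics/c.png',b)
for n,k in(('top',c),('side',d)):
    P=cloud(k).reshape(-1,3)
    def line(m,t):
        q=P[m][:,:2]; 
        if len(q)<8: print(t,len(q));return
        w=q.mean(0); U,S,V=np.linalg.svd(q-w); e=V[0]; s=(q-w)@e; o=(q-w)@V[1]
        print(n,t,len(q),'c',w.round(4),'ang',np.degrees(np.arctan2(e[1],e[0])).round(2),'s',np.percentile(s,[1,99]).round(3),'o',np.percentile(o,[3,97]).round(4), 'ends',(w+e*s.min()).round(4),(w+e*s.max()).round(4), 'z',np.median(P[m][:,2]).round(4))
    x,y,z=P.T
    S=(x>.47)&(x<.68)&(y>0)&(y<.23)
    line(S&(z>.177)&(z<.19),'plate'); line(S&(z>.160)&(z<.1675),'bar'); line(S&(z>.1685)&(z<.175),'springplate')
    B=(x>.38)&(x<.55)&(y>-.24)&(y<-.13)
    line(B&(z>.14)&(z<.16),'ringtop'); line(B&(z>.09)&(z<.16),'ringupper');line(B&(z>.033)&(z<.04),'vblocktop')
    q=P[B&(z>.14)&(z<.16)]; print('ringtop z',np.percentile(q[:,2],[50,90,98]))
E
```

```text
top plate 195 c [0.6027 0.1165] ang 77.82 s [-0.062  0.063] o [-0.0063  0.0047] ends [0.5893 0.0545] [0.6161 0.1787] z 0.1819
top bar 245 c [0.5606 0.0763] ang -119.42 s [-0.101  0.067] o [-0.0151  0.0244] ends [0.6144 0.1716] [0.527  0.0167] z 0.1647
top springplate 125 c [0.5744 0.0969] ang -119.39 s [-0.086  0.085] o [-0.0159  0.025 ] ends [0.6174 0.1732] [0.5317 0.021 ] z 0.1702
top ringtop 342 c [ 0.4549 -0.1936] ang 161.11 s [-0.042  0.039] o [-0.0126  0.013 ] ends [ 0.4998 -0.2089] [ 0.4161 -0.1803] z 0.1495
top ringupper 574 c [ 0.4505 -0.1915] ang 161.57 s [-0.07  0.06] o [-0.0128  0.0132] ends [ 0.5205 -0.2148] [ 0.3921 -0.172 ] z 0.144
top vblocktop 120 c [ 0.4604 -0.1822] ang 160.64 s [-0.06   0.063] o [-0.0127  0.0119] ends [ 0.5185 -0.2027] [ 0.4   -0.161] z 0.0359
ringtop z [0.14953985 0.15448446 0.15710609]
side plate 175 c [0.6044 0.1233] ang 77.71 s [-0.066  0.06 ] o [-0.0043  0.0063] ends [0.5901 0.0579] [0.6175 0.1835] z 0.1812
side bar 229 c [0.5618 0.0826] ang 61.14 s [-0.069  0.113] o [-0.013   0.0143] ends [0.527  0.0196] [0.6173 0.1833] z 0.1645
side springplate 66 c [0.5818 0.117 ] ang 58.69 s [-0.059  0.075] o [-0.0206  0.0135] ends [0.5495 0.0638] [0.6206 0.1807] z 0.1701
side ringtop 208 c [ 0.4579 -0.1907] ang 161.44 s [-0.038  0.038] o [-0.0154  0.0119] ends [ 0.4965 -0.2037] [ 0.4187 -0.1776] z 0.1476
side ringupper 453 c [ 0.4595 -0.1884] ang 161.42 s [-0.064  0.065] o [-0.0175  0.01  ] ends [ 0.5227 -0.2097] [ 0.3968 -0.1674] z 0.1387
side vblocktop 106 c [ 0.4574 -0.1815] ang 159.97 s [-0.059  0.057] o [-0.0175  0.0164] ends [ 0.5175 -0.2034] [ 0.4009 -0.1609] z 0.0363
ringtop z [0.14757936 0.15205738 0.1539669 ]
```

View pics/b.png

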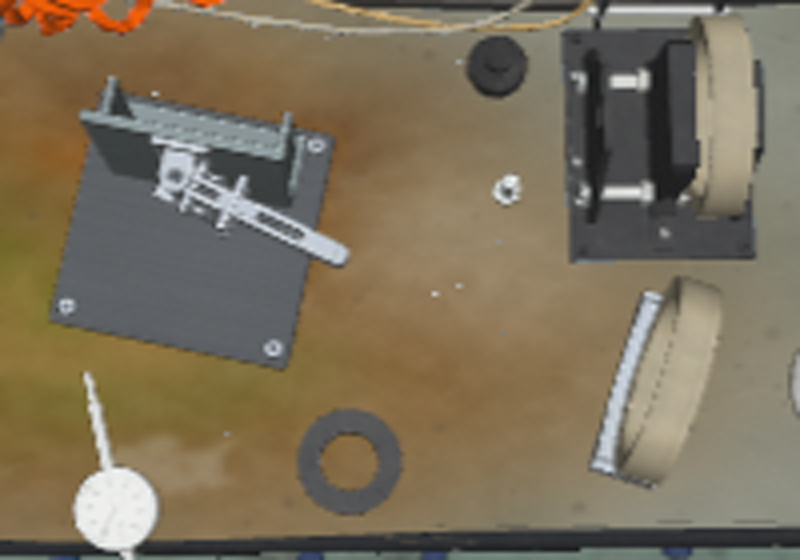

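View pics/c.png

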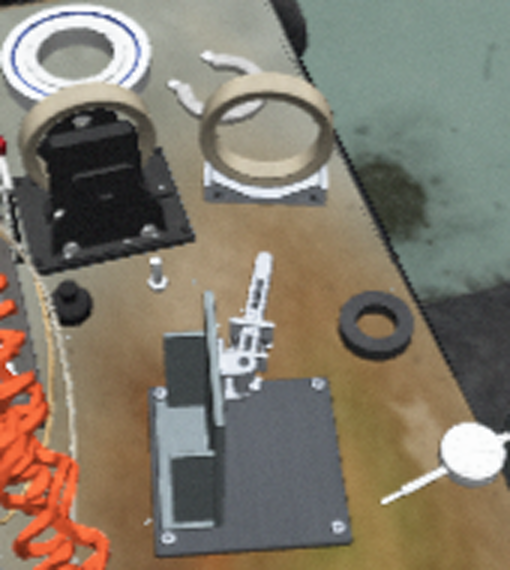

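The top crop shows the hook bar from its pin at about (178,170) to its free end at (342,255), already about 16° off the plate. The bronze ring stands in the V-block from (690,290) to (645,480). The side crop agrees.

```bash
cat > mv.py <<'E'
import json,numpy as np,sys,os
from scipy.spatial.transform import Rotation as R
# state: commanded pos, yaw (tool down)
def load():
    return json.load(open('cmd.json')) if os.path.exists('cmd.json') else dict(p=[.258,-.624,.191],yaw=-157.551)
def plan(wps):
    """wps: up to 10 of (x,y,z,yaw,claw); padded with the last one. Prints rows, stores rounded end as commanded."""
    s=load(); p0=np.array(s['p']); y0=s['yaw']; M=(R.from_euler('z',y0,degrees=True)*R.from_euler('x',180,degrees=True)).as_matrix()
    wps=list(wps)+[wps[-1]]*(10-len(wps)); T=[];D=[];C=[]
    for w in wps:
        T.append([round(float(v),4)+0. for v in M.T@(np.array(w[:3])-p0)/.5]); D.append([0,0,round(-(w[3]-y0)/360,4)+0.]); C.append(round(w[4],3))
    print('"travel":',json.dumps(T),'\n"dr":',json.dumps(D),'\n"claw":',json.dumps(C))
    json.dump(dict(p=(p0+M@np.array(T[-1])*.5).tolist(),yaw=y0-D[-1][2]*360),open('cmd.json','w'))
E
python3 - <<'E'
from h import *
from mv import plan
o=np.array([.580,.124])
for n in('top','side'):
    P=cloud(r.capture(n)).reshape(-1,3); x,y,z=P.T; d=np.hypot(x-o[0],y-o[1]); m=(z>.158)&(z<.169)&(d>.07)&(d<.125)&(x>.5)&(x<.6)&(y<.1)
    q=P[m]; w=q[:,:2].mean(0); e=np.linalg.svd(q[:,:2]-w)[2][0]; print(n,m.sum(),w.round(4),np.degrees(np.arctan2(e[1],e[0])).round(1),'dir from pin',np.degrees(np.arctan2(*(w-o)[::-1])).round(1),'maxd',np.percentile(d[m],98).round(4),np.median(q[:,2]).round(4))
phi=np.radians(-118.6); t=o+.102*np.array([np.cos(phi),np.sin(phi)]); print(t)
plan([(.275,-.58,.24,-150,.5)]+[(.258+(t[0]-.258)*k/9,-.624+(t[1]+.624)*k/9,.25,-157.55+39*min(1,k/8),.5) for k in range(2,10)])
E
```

```text
top 101 [0.5396 0.0387] -118.4 dir from pin -115.3 maxd 0.1185 0.1645
side 80 [0.5396 0.0408] 63.1 dir from pin -115.9 maxd 0.116 0.1642
[0.53117343 0.03444574]
"travel": [[-0.065, 0.0683, -0.098], [-0.224, 0.2241, -0.118], [-0.3359, 0.3362, -0.118], [-0.4479, 0.4482, -0.118], [-0.5599, 0.5603, -0.118], [-0.6719, 0.6723, -0.118], [-0.7839, 0.7844, -0.118], [-0.8958, 0.8964, -0.118], [-1.0078, 1.0085, -0.118], [-1.0078, 1.0085, -0.118]] 
"dr": [[0, 0, -0.021], [0, 0, -0.0271], [0, 0, -0.0406], [0, 0, -0.0542], [0, 0, -0.0677], [0, 0, -0.0813], [0, 0, -0.0948], [0, 0, -0.1083], [0, 0, -0.1083], [0, 0, -0.1083]] 
"claw": [0.5, 0.5, 0.5, 0.5, 0.5, 0.5, 0.5, 0.5, 0.5, 0.5]
```

```bash
rm cmd.json; python3 - <<'E'
from mv import plan
import numpy as np
t=[.535,.033]
plan([(.275,-.58,.24,-150,.5)]+[(.258+(t[0]-.258)*k/11,-.624+(t[1]+.624)*k/11,.25,-157.55+40.5*min(1,k/9),.5) for k in range(2,10)])
plan([(.535,.033,.22,-117,.5)]*3+[(.535,.033,.18,-117,.5),(.535,.033,.16,-117,.5)])
E
```

```text
"travel": [[-0.065, 0.0683, -0.098], [-0.1843, 0.1823, -0.118], [-0.2765, 0.2735, -0.118], [-0.3686, 0.3647, -0.118], [-0.4608, 0.4559, -0.118], [-0.553, 0.547, -0.118], [-0.6451, 0.6382, -0.118], [-0.7373, 0.7294, -0.118], [-0.8295, 0.8205, -0.118], [-0.8295, 0.8205, -0.118]] 
"dr": [[0, 0, -0.021], [0, 0, -0.025], [0, 0, -0.0375], [0, 0, -0.05], [0, 0, -0.0625], [0, 0, -0.075], [0, 0, -0.0875], [0, 0, -0.1], [0, 0, -0.1125], [0, 0, -0.1125]] 
"claw": [0.5, 0.5, 0.5, 0.5, 0.5, 0.5, 0.5, 0.5, 0.5, 0.5]
"travel": [[-0.2586, 0.019, 0.06], [-0.2586, 0.019, 0.06], [-0.2586, 0.019, 0.06], [-0.2586, 0.019, 0.14], [-0.2586, 0.019, 0.18], [-0.2586, 0.019, 0.18], [-0.2586, 0.019, 0.18], [-0.2586, 0.019, 0.18], [-0.2586, 0.019, 0.18], [-0.2586, 0.019, 0.18]] 
"dr": [[0, 0, -0.0001], [0, 0, -0.0001], [0, 0, -0.0001], [0, 0, -0.0001], [0, 0, -0.0001], [0, 0, -0.0001], [0, 0, -0.0001], [0, 0, -0.0001], [0, 0, -0.0001], [0, 0, -0.0001]] 
"claw": [0.5, 0.5, 0.5, 0.5, 0.5, 0.5, 0.5, 0.5, 0.5, 0.5]
```

Request:
jog_arm(travel=[[-0.065, 0.0683, -0.098], [-0.1843, 0.1823, -0.118], [-0.2765, 0.2735, -0.118], [-0.3686, 0.3647, -0.118], [-0.4608, 0.4559, -0.118], [-0.553, 0.547, -0.118], [-0.6451, 0.6382, -0.118], [-0.7373, 0.7294, -0.118], [-0.8295, 0.8205, -0.118], [-0.8295, 0.8205, -0.118]], dr=[[0, 0, -0.021], [0, 0, -0.025], [0, 0, -0.0375], [0, 0, -0.05], [0, 0, -0.0625], [0, 0, -0.075], [0, 0, -0.0875], [0, 0, -0.1], [0, 0, -0.1125], [0, 0, -0.1125]], claw=[0.5, 0.5, 0.5, 0.5, 0.5, 0.5, 0.5, 0.5, 0.5, 0.5])

```text
time_s: 2.45
tcp_pos: [0.4851, -0.0838, 0.2507]
eef_rot: [-180.0, 0.0, -116.9]
contact_force: [-0.7, -0.3, 1.0]
gripper_width: 0.0437
gripper_force: 0.0
```

Request:
jog_arm(travel=[[-0.2586, 0.019, 0.06], [-0.2586, 0.019, 0.06], [-0.2586, 0.019, 0.06], [-0.2586, 0.019, 0.14], [-0.2586, 0.019, 0.18], [-0.2586, 0.019, 0.18], [-0.2586, 0.019, 0.18], [-0.2586, 0.019, 0.18], [-0.2586, 0.019, 0.18], [-0.2586, 0.019, 0.18]], dr=[[0, 0, -0.0001], [0, 0, -0.0001], [0, 0, -0.0001], [0, 0, -0.0001], [0, 0, -0.0001], [0, 0, -0.0001], [0, 0, -0.0001], [0, 0, -0.0001], [0, 0, -0.0001], [0, 0, -0.0001]], claw=[0.5, 0.5, 0.5, 0.5, 0.5, 0.5, 0.5, 0.5, 0.5, 0.5])

```text
time_s: 3.7
tcp_pos: [0.5349, 0.0332, 0.1607]
eef_rot: [-180.0, 0.0, -117.0]
contact_force: [-0.9, 0.4, -0.2]
gripper_width: 0.044
gripper_force: 0.0
```

```bash
python3 - <<'E'
from h import *
from mv import plan
print(r.get_state()['tcp_pos'],r.get_state()['joints'].round(1))
d=r.capture('side'); c=r.capture('top')
cv2.imwrite('pics/d.png',np.hstack([cv2.resize(d['pixels'][150:270,200:320,::-1],(400,400),interpolation=2),cv2.resize(c['pixels'][140:240,170:270,::-1],(400,400),interpolation=2)]))
plan([(.535,.033,.142,-117,.5)]*3+[(.535,.033,.142,-117,.05)])
E
```

```text
[0.53489597 0.03321372 0.16066005] [ 24.5   8.8 -19.5   0.  -61.7 -51.5]
"travel": [[0.0, 0.0, 0.036], [0.0, 0.0, 0.036], [0.0, 0.0, 0.036], [0.0, 0.0, 0.036], [0.0, 0.0, 0.036], [0.0, 0.0, 0.036], [0.0, 0.0, 0.036], [0.0, 0.0, 0.036], [0.0, 0.0, 0.036], [0.0, 0.0, 0.036]] 
"dr": [[0, 0, 0.0], [0, 0, 0.0], [0, 0, 0.0], [0, 0, 0.0], [0, 0, 0.0], [0, 0, 0.0], [0, 0, 0.0], [0, 0, 0.0], [0, 0, 0.0], [0, 0, 0.0]] 
"claw": [0.5, 0.5, 0.5, 0.05, 0.05, 0.05, 0.05, 0.05, 0.05, 0.05]
```

View pics/d.png

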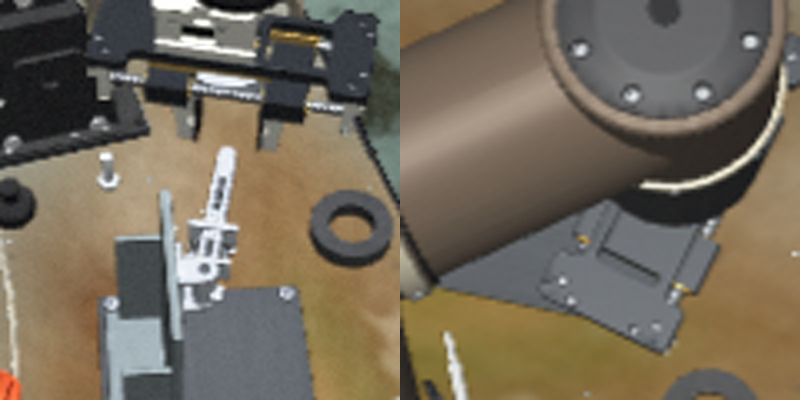

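The side crop shows the open fingers to the left and right of the bar's end at (227,150). I'll check the distance along the bar by projection before descending.

```bash
python3 - <<'E'
from h import *
d=r.capture('side'); f=lambda X:((proj(d,X)-[200,150])*400/120).round(0)
T=np.array([.5349,.0332,.1607]);u=np.array([np.cos(np.radians(-117)),np.sin(np.radians(-117)),0]);v=np.array([-u[1],u[0],0])
pin=np.array([.5815,.1235,.165])
for n,X in dict(tcp=T,fl=T+.022*v,fr=T-.022*v,flfront=T+.022*v-.0095*u,frfront=T-.022*v-.0095*u,barend=pin+.119*u,pin=pin,b85=pin+.085*u).items(): print(n,f(X))
for t in r.tip_of('hook_tip','side')[:1]+r.tip_of('hook_seat','side')[:1]: print((np.array(t['at'])-[200,150])*400/120, t['conf'])
P=cloud(d)
for rr in range(190,204): 
    k=P[rr,262:274]; k=k[(k[:,2]>.155)&(k[:,2]<.172)]; print(rr,len(k),k.mean(0).round(4) if len(k) else '')
E
```

```text
tcp [224. 165.]
fl [196. 161.]
fr [253. 169.]
flfront [194. 171.]
frfront [251. 179.]
barend [227. 144.]
pin [200. 271.]
b85 [220. 179.]
[218.33333333 177.66666667] 0.6
[202.66666667 226.33333333] 0.91
190 0 
191 0 
192 0 
193 0 
194 2 [0.5292 0.0175 0.1626]
195 4 [0.5306 0.0218 0.1642]
196 6 [0.5315 0.0246 0.1638]
197 6 [0.5327 0.0282 0.1644]
198 5 [0.5351 0.0316 0.1652]
199 5 [0.536  0.0345 0.165 ]
200 6 [0.538  0.0365 0.1641]
201 6 [0.5387 0.039  0.1633]
202 6 [0.5401 0.0433 0.1649]
203 6 [0.5404 0.0445 0.1624]
```

```bash
python3 - <<'E'
from h import *
d=r.capture('side'); 
im=cv2.resize(d['pixels'][165:225,230:300,::-1],(700,600),interpolation=2)
cv2.imwrite('pics/e.png',im)
P=cloud(d)
np.set_printoptions(linewidth=200)
for rr in range(176,200,2): print(rr,[tuple((1000*P[rr,c]).round(0).astype(int)) if np.isfinite(P[rr,c,0]) else None for c in range(252,284,3)])
E
```

```text
176 [(np.int64(581), np.int64(50), np.int64(284)), (np.int64(574), np.int64(52), np.int64(284)), (np.int64(566), np.int64(50), np.int64(279)), (np.int64(560), np.int64(53), np.int64(282)), (np.int64(553), np.int64(54), np.int64(280)), (np.int64(466), np.int64(-169), np.int64(8)), (np.int64(457), np.int64(-166), np.int64(9)), (np.int64(449), np.int64(-161), np.int64(12)), (np.int64(440), np.int64(-158), np.int64(13)), (np.int64(522), np.int64(69), np.int64(286)), (np.int64(515), np.int64(68), np.int64(284))]
178 [(np.int64(581), np.int64(52), np.int64(279)), (np.int64(575), np.int64(55), np.int64(281)), (np.int64(567), np.int64(51), np.int64(274)), (np.int64(561), np.int64(56), np.int64(277)), (np.int64(555), np.int64(58), np.int64(278)), (np.int64(548), np.int64(60), np.int64(278)), (np.int64(542), np.int64(63), np.int64(279)), (np.int64(535), np.int64(65), np.int64(280)), (np.int64(528), np.int64(66), np.int64(279)), (np.int64(524), np.int64(74), np.int64(286)), (np.int64(517), np.int64(74), np.int64(284))]
180 [(np.int64(581), np.int64(51), np.int64(271)), (np.int64(575), np.int64(
[... 4356 characters left out ...]
64(162)), (np.int64(470), np.int64(-95), np.int64(-2)), (np.int64(462), np.int64(-90), np.int64(2)), (np.int64(452), np.int64(-91), np.int64(-2)), (np.int64(445), np.int64(-85), np.int64(1))]
198 [(np.int64(534), np.int64(-106), np.int64(-2)), (np.int64(525), np.int64(-104), np.int64(-3)), (np.int64(517), np.int64(-99), np.int64(0)), (np.int64(508), np.int64(-96), np.int64(1)), (np.int64(499), np.int64(-96), np.int64(-2)), (np.int64(535), np.int64(33), np.int64(167)), (np.int64(525), np.int64(27), np.int64(157)), (np.int64(473), np.int64(-86), np.int64(1)), (np.int64(464), np.int64(-85), np.int64(-1)), (np.int64(456), np.int64(-81), np.int64(1)), (np.int64(446), np.int64(-80), np.int64(-2))]
```

View pics/e.png

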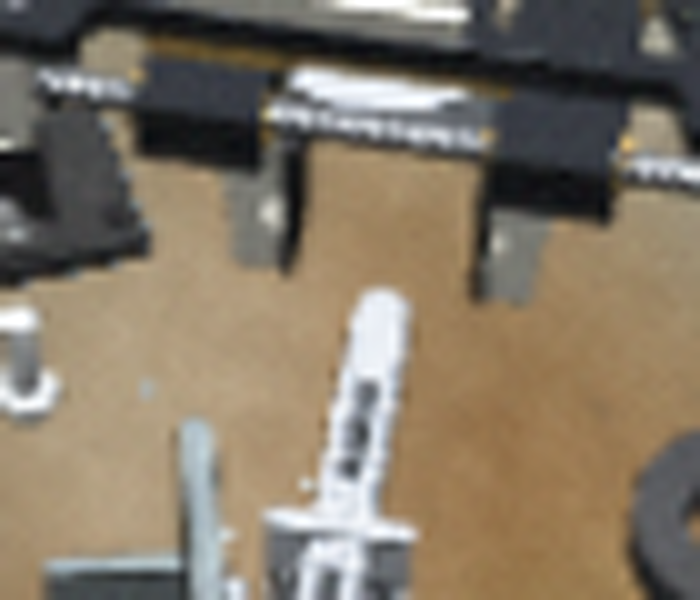

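The enlarged crop shows the fingertips ending at about (260,265) and (510,300), beside but above the bar end at (385,290). Depth puts them at about z 0.195, although 0.161 is reported. I'll lower by 18 mm and measure again.

Request:
jog_arm(travel=[[0, 0, 0.036], [0, 0, 0.036], [0, 0, 0.036], [0, 0, 0.036], [0, 0, 0.036], [0, 0, 0.036], [0, 0, 0.036], [0, 0, 0.036], [0, 0, 0.036], [0, 0, 0.036]], dr=[[0, 0, 0], [0, 0, 0], [0, 0, 0], [0, 0, 0], [0, 0, 0], [0, 0, 0], [0, 0, 0], [0, 0, 0], [0, 0, 0], [0, 0, 0]], claw=[0.5, 0.5, 0.5, 0.5, 0.5, 0.5, 0.5, 0.5, 0.5, 0.5])

```text
time_s: 5.25
tcp_pos: [0.5347, 0.0332, 0.1423]
eef_rot: [180.0, 0.0, -117.0]
contact_force: [-0.4, -0.4, 0.5]
gripper_width: 0.0444
gripper_force: 0.0
```

```bash
cat >> h.py <<'E'
def tips(k,zmax=.27,zmin=.03):
    "lowest robot-finger points near the tool, split left/right across tool y"
    s=r.get_state(); p=s['tcp_pos']; y=np.radians(s['eef_rot'][2]); P=cloud(k).reshape(-1,3)
    d=P[:,:2]-p[:2]; a=d@[np.cos(y),np.sin(y)]; b=d@[np.sin(y),-np.cos(y)]
    for t,m in(('+',(b>.018)&(b<.05)),('-',(b<-.018)&(b>-.05))):
        m=m&(abs(a)<.016)&(P[:,2]>zmin)&(P[:,2]<zmax); q=P[m]
        if len(q): print(t,m.sum(),'z',np.percentile(q[:,2],[0,3,10,50]).round(4),'a',np.percentile(a[m],[2,98]).round(4),'b',np.percentile(b[m],[2,98]).round(4))
    return P,a,b
E
python3 - <<'E'
from h import *
s=r.get_state(); print(s['tcp_pos'],s['gripper_width'],s['contact_force'])
d=r.capture('side'); P,a,b=tips(d,zmin=.1)
cv2.imwrite('pics/f.png',cv2.resize(d['pixels'][165:225,230:300,::-1],(700,600),interpolation=2))
E
```

```text
[0.53474655 0.03319387 0.14225107] 0.044428644765313004 [-0.44149855 -0.38530624  0.49207806]
+ 111 z [0.176  0.1806 0.1859 0.213 ] a [-0.0117  0.0149] b [0.0227 0.0488]
- 87 z [0.1783 0.1815 0.1861 0.2043] a [-0.0127  0.0083] b [-0.0379 -0.0214]
```

View pics/f.png

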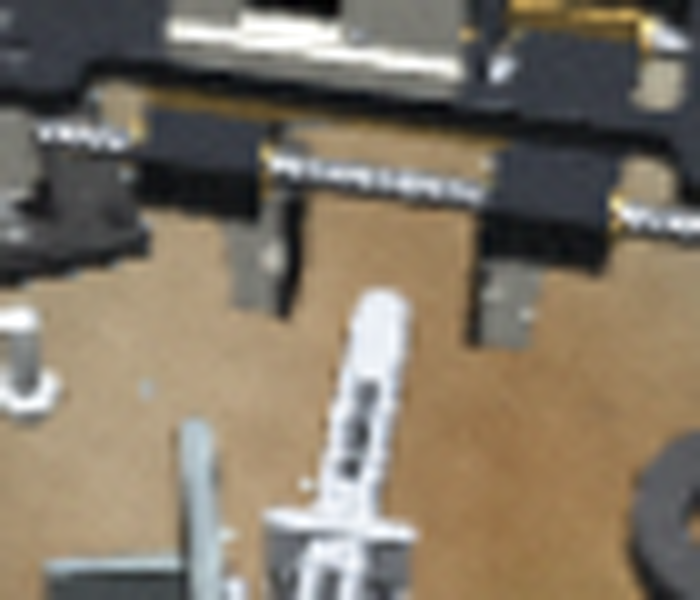

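The fingertips are now at (265,312) and (510,345), still above the bar's height, and depth gives z of about 0.177. A light closing here will show whether the bar is really between the fingers.

Request:
jog_arm(travel=[[0, 0, 0], [0, 0, 0], [0, 0, 0], [0, 0, 0], [0, 0, 0], [0, 0, 0], [0, 0, 0], [0, 0, 0], [0, 0, 0], [0, 0, 0]], dr=[[0, 0, 0], [0, 0, 0], [0, 0, 0], [0, 0, 0], [0, 0, 0], [0, 0, 0], [0, 0, 0], [0, 0, 0], [0, 0, 0], [0, 0, 0]], claw=[0.1, 0.1, 0.1, 0.1, 0.1, 0.1, 0.1, 0.1, 0.1, 0.1], newtons=5)

```text
time_s: 6.55
tcp_pos: [0.5347, 0.0332, 0.1423]
eef_rot: [-180.0, -0.0, -117.0]
contact_force: [0.3, -0.3, -0.3]
gripper_width: 0.0086
gripper_force: 0.0
```

```bash
python3 - <<'E'
from h import *
d=r.capture('side')
s=r.get_state(); p=s['tcp_pos']; y=np.radians(s['eef_rot'][2]); P=cloud(d).reshape(-1,3)
q=P[:,:2]-p[:2]; a=q@[np.cos(y),np.sin(y)]; b=q@[np.sin(y),-np.cos(y)]
m=(abs(a)<.016)&(abs(b)<.03)&(P[:,2]>.1)&(P[:,2]<.27); z=P[m][:,2]; print(s['gripper_width'],np.sort(z)[:60].round(3))
m&=P[:,2]>.172; print('fing a',np.percentile(a[m],[2,50,98]),'b',np.percentile(b[m],[2,50,98]))
E
```

```text
0.008720766611375701 [0.146 0.147 0.157 0.161 0.161 0.161 0.161 0.161 0.161 0.162 0.162 0.162
 0.162 0.163 0.163 0.163 0.163 0.163 0.163 0.163 0.163 0.163 0.163 0.164
 0.164 0.164 0.164 0.164 0.165 0.165 0.165 0.165 0.165 0.165 0.166 0.166
 0.166 0.166 0.166 0.166 0.166 0.166 0.167 0.167 0.168 0.168 0.169 0.178
 0.179 0.179 0.181 0.181 0.182 0.182 0.183 0.183 0.183 0.183 0.183 0.183]
fing a [-0.01200643 -0.00917544  0.01196597] b [-0.01978813 -0.00402567  0.02810783]
```

The gripper closed past the bar's 14 mm, so the real tips sit about 34.5 mm above the reported TCP. From here I correct z by that amount.

```bash
python3 - <<'E'
from mv import plan
plan([(.535,.033,.142,-117,.5)]*4+[(.535,.033,.107,-117,.5)]*2+[(.535,.033,.107,-117,.05)])
E
```

```text
"travel": [[0.0, 0.0, 0.0], [0.0, 0.0, 0.0], [0.0, 0.0, 0.0], [0.0, 0.0, 0.0], [0.0, 0.0, 0.07], [0.0, 0.0, 0.07], [0.0, 0.0, 0.07], [0.0, 0.0, 0.07], [0.0, 0.0, 0.07], [0.0, 0.0, 0.07]] 
"dr": [[0, 0, 0.0], [0, 0, 0.0], [0, 0, 0.0], [0, 0, 0.0], [0, 0, 0.0], [0, 0, 0.0], [0, 0, 0.0], [0, 0, 0.0], [0, 0, 0.0], [0, 0, 0.0]] 
"claw": [0.5, 0.5, 0.5, 0.5, 0.5, 0.5, 0.05, 0.05, 0.05, 0.05]
```

Request:
jog_arm(travel=[[0, 0, 0], [0, 0, 0], [0, 0, 0], [0, 0, 0.02], [0, 0, 0.07], [0, 0, 0.07], [0, 0, 0.07], [0, 0, 0.07], [0, 0, 0.07], [0, 0, 0.07]], dr=[[0, 0, 0], [0, 0, 0], [0, 0, 0], [0, 0, 0], [0, 0, 0], [0, 0, 0], [0, 0, 0], [0, 0, 0], [0, 0, 0], [0, 0, 0]], claw=[0.5, 0.5, 0.5, 0.5, 0.5, 0.5, 0.1, 0.1, 0.1, 0.1], newtons=12)

```text
time_s: 7.85
tcp_pos: [0.5352, 0.0331, 0.1078]
eef_rot: [-179.9, 0.0, -117.0]
contact_force: [0.7, -0.9, 1.8]
gripper_width: 0.014
gripper_force: 12.0
```

```bash
python3 - <<'E'
from mv import plan
import numpy as np
w=[]
for k in range(1,10):
    d=68*k/9; f=np.radians(-117.2-d); w.append((.5815+.1017*np.cos(f),.1235+.1017*np.sin(f),.107,-117-d,.1))
plan(w)
E
```

```text
"travel": [[-0.0019, 0.0268, 0.0], [-0.0073, 0.053, 0.0], [-0.016, 0.0783, 0.0], [-0.028, 0.1023, 0.0], [-0.0431, 0.1245, 0.0], [-0.0609, 0.1445, 0.0], [-0.0813, 0.162, 0.0], [-0.1037, 0.1766, 0.0], [-0.1279, 0.1882, 0.0], [-0.1279, 0.1882, 0.0]] 
"dr": [[0, 0, 0.0209], [0, 0, 0.0419], [0, 0, 0.0629], [0, 0, 0.0839], [0, 0, 0.1049], [0, 0, 0.1259], [0, 0, 0.1469], [0, 0, 0.1679], [0, 0, 0.1888], [0, 0, 0.1888]] 
"claw": [0.1, 0.1, 0.1, 0.1, 0.1, 0.1, 0.1, 0.1, 0.1, 0.1]
```

Request:
jog_arm(travel=[[-0.0019, 0.0268, 0.0], [-0.0073, 0.053, 0.0], [-0.016, 0.0783, 0.0], [-0.028, 0.1023, 0.0], [-0.0431, 0.1245, 0.0], [-0.0609, 0.1445, 0.0], [-0.0813, 0.162, 0.0], [-0.1037, 0.1766, 0.0], [-0.1279, 0.1882, 0.0], [-0.1279, 0.1882, 0.0]], dr=[[0, 0, 0.0209], [0, 0, 0.0419], [0, 0, 0.0629], [0, 0, 0.0839], [0, 0, 0.1049], [0, 0, 0.1259], [0, 0, 0.1469], [0, 0, 0.1679], [0, 0, 0.1888], [0, 0, 0.1888]], claw=[0.1, 0.1, 0.1, 0.1, 0.1, 0.1, 0.1, 0.1, 0.1, 0.1])

```text
time_s: 9.1
tcp_pos: [0.4796, 0.1338, 0.1078]
eef_rot: [180.0, -0.0, 175.0]
contact_force: [-5.1, 1.2, 5.9]
gripper_width: 0.0141
gripper_force: 12.0
```

```bash
python3 - <<'E'
from h import *
from mv import plan
s=r.get_state(); print(s['joints'].round(1),s['moment'].round(2),s['contact_force'].round(1))
w=[]
for d in(70,72,73,74,75,76):
    f=np.radians(-117.2-d); w.append((.5815+.1017*np.cos(f),.1235+.1017*np.sin(f),.107,-117-d,.1))
plan(w)
E
```

```text
[  38.2    8.1  -28.    -0.   -53.9 -133.2] [ 0.52  1.57 -0.17] [-5.1  1.2  5.9]
"travel": [[-0.0002, 0.0071, 0.0], [-0.0005, 0.0142, 0.0], [-0.0008, 0.0177, 0.0], [-0.0012, 0.0212, 0.0], [-0.0016, 0.0248, 0.0], [-0.0021, 0.0283, 0.0], [-0.0021, 0.0283, 0.0], [-0.0021, 0.0283, 0.0], [-0.0021, 0.0283, 0.0], [-0.0021, 0.0283, 0.0]] 
"dr": [[0, 0, 0.0056], [0, 0, 0.0112], [0, 0, 0.0139], [0, 0, 0.0167], [0, 0, 0.0195], [0, 0, 0.0223], [0, 0, 0.0223], [0, 0, 0.0223], [0, 0, 0.0223], [0, 0, 0.0223]] 
"claw": [0.1, 0.1, 0.1, 0.1, 0.1, 0.1, 0.1, 0.1, 0.1, 0.1]
```

Request:
jog_arm(travel=[[-0.0002, 0.0071, 0], [-0.0005, 0.0142, 0], [-0.0008, 0.0177, 0], [-0.0012, 0.0212, 0], [-0.0016, 0.0248, 0], [-0.0016, 0.0248, 0], [-0.0016, 0.0248, 0], [-0.0016, 0.0248, 0], [-0.0016, 0.0248, 0], [-0.0016, 0.0248, 0]], dr=[[0, 0, 0.0056], [0, 0, 0.0112], [0, 0, 0.0139], [0, 0, 0.0167], [0, 0, 0.0195], [0, 0, 0.0195], [0, 0, 0.0195], [0, 0, 0.0195], [0, 0, 0.0195], [0, 0, 0.0195]], claw=[0.1, 0.1, 0.1, 0.1, 0.1, 0.1, 0.1, 0.1, 0.1, 0.1])

```text
time_s: 10.35
tcp_pos: [0.4813, 0.1451, 0.1078]
eef_rot: [180.0, -0.0, 168.0]
contact_force: [-5.1, 0.7, 6.3]
gripper_width: 0.0143
gripper_force: 12.0
```

Request:
jog_arm(travel=[[0, 0.002, 0], [0, 0.0036, 0], [-0.0001, 0.0053, 0], [-0.0001, 0.0053, 0], [-0.0001, 0.0053, 0], [-0.0001, 0.0053, 0], [-0.0001, 0.0053, 0], [-0.0001, 0.0053, 0], [-0.0001, 0.0053, 0], [-0.0001, 0.0053, 0]], dr=[[0, 0, 0.0014], [0, 0, 0.0028], [0, 0, 0.0042], [0, 0, 0.0042], [0, 0, 0.0042], [0, 0, 0.0042], [0, 0, 0.0042], [0, 0, 0.0042], [0, 0, 0.0042], [0, 0, 0.0042]], claw=[0.1, 0.1, 0.1, 0.1, 0.1, 0.1, 0.1, 0.1, 0.1, 0.1])

```text
time_s: 11.6
tcp_pos: [0.4814, 0.1461, 0.1077]
eef_rot: [-179.8, -0.1, 166.5]
contact_force: [-3.2, -5.5, 7.0]
gripper_width: 0.0141
gripper_force: 12.1
```

Request:
jog_arm(travel=[[0, 0.003, 0], [0, 0.005, 0], [0, 0.005, 0], [0, 0.005, 0], [0, 0.005, 0], [0, 0.005, 0], [0, 0.005, 0], [0, 0.005, 0], [0, 0.005, 0], [0, 0.005, 0]], dr=[[0, 0, 0], [0, 0, 0], [0, 0, 0], [0, 0, 0], [0, 0, 0], [0, 0, 0], [0, 0, 0], [0, 0, 0], [0, 0, 0], [0, 0, 0]], claw=[0.1, 0.1, 0.1, 0.1, 0.1, 0.1, 0.1, 0.1, 0.1, 0.1])

```text
time_s: 12.85
tcp_pos: [0.4814, 0.146, 0.1076]
eef_rot: [-179.6, -0.1, 166.5]
contact_force: [-2.6, -15.4, 8.9]
gripper_width: 0.0143
gripper_force: 12.0
```

```bash
python3 - <<'E'
from mv import *
f=np.radians(-192.2); p=np.array([.5815+.1017*np.cos(f),.1235+.1017*np.sin(f),.107])
def ty(y): y=np.radians(y); return np.array([np.sin(y),-np.cos(y),0])
p=p+.00265*ty(-192)+.0025*ty(-193.5); print(p)
json.dump(dict(p=p.tolist(),yaw=-193.5),open('cmd.json','w'))
q=p-.005*ty(-193.5)
plan([(*q,-193.5,.1)]*2+[(*q,-193.5,.4)]*3+[(q[0],q[1],.15,-193.5,.4),(q[0],q[1],.2,-193.5,.4),(q[0],q[1],.225,-193.5,.6)])
plan([(q[0]+(.4565-q[0])*k/6,q[1]+(-.192-q[1])*k/6,.225,-193.5-5.2*k/6,.6) for k in range(1,7)]+[(.4565,-.192,.18,-198.7,.6)])
E
```

```text
[0.48323138 0.15001475 0.107     ]
"travel": [[0.0, -0.01, 0.0], [0.0, -0.01, 0.0], [0.0, -0.01, 0.0], [0.0, -0.01, 0.0], [0.0, -0.01, 0.0], [0.0, -0.01, -0.086], [0.0, -0.01, -0.186], [0.0, -0.01, -0.236], [0.0, -0.01, -0.236], [0.0, -0.01, -0.236]] 
"dr": [[0, 0, 0.0], [0, 0, 0.0], [0, 0, 0.0], [0, 0, 0.0], [0, 0, 0.0], [0, 0, 0.0], [0, 0, 0.0], [0, 0, 0.0], [0, 0, 0.0], [0, 0, 0.0]] 
"claw": [0.1, 0.1, 0.4, 0.4, 0.4, 0.4, 0.4, 0.6, 0.6, 0.6]
"travel": [[-0.0179, -0.1113, 0.0], [-0.0359, -0.2225, 0.0], [-0.0538, -0.3338, 0.0], [-0.0718, -0.4451, 0.0], [-0.0897, -0.5563, 0.0], [-0.1077, -0.6676, 0.0], [-0.1077, -0.6676, 0.09], [-0.1077, -0.6676, 0.09], [-0.1077, -0.6676, 0.09], [-0.1077, -0.6676, 0.09]] 
"dr": [[0, 0, 0.0024], [0, 0, 0.0048], [0, 0, 0.0072], [0, 0, 0.0096], [0, 0, 0.012], [0, 0, 0.0144], [0, 0, 0.0144], [0, 0, 0.0144], [0, 0, 0.0144], [0, 0, 0.0144]] 
"claw": [0.6, 0.6, 0.6, 0.6, 0.6, 0.6, 0.6, 0.6, 0.6, 0.6]
```

Request:
jog_arm(travel=[[0.0, -0.003, 0.0], [0.0, -0.003, 0.0], [0.0, -0.003, 0.0], [0.0, -0.01, 0.0], [0.0, -0.01, 0.0], [0.0, -0.01, -0.086], [0.0, -0.01, -0.186], [0.0, -0.01, -0.236], [0.0, -0.01, -0.236], [0.0, -0.01, -0.236]], dr=[[0, 0, 0], [0, 0, 0], [0, 0, 0], [0, 0, 0], [0, 0, 0], [0, 0, 0], [0, 0, 0], [0, 0, 0], [0, 0, 0], [0, 0, 0]], claw=[0.45, 0.45, 0.45, 0.45, 0.45, 0.45, 0.45, 0.6, 0.6, 0.6])

```text
time_s: 14.1
tcp_pos: [0.4814, 0.1452, 0.2246]
eef_rot: [-180.0, -0.0, 166.5]
contact_force: [0.8, 0.3, -0.7]
gripper_width: 0.052
gripper_force: 0.0
```

Request:
jog_arm(travel=[[-0.0179, -0.1113, 0.0], [-0.0359, -0.2225, 0.0], [-0.0538, -0.3338, 0.0], [-0.0718, -0.4451, 0.0], [-0.0897, -0.5563, 0.0], [-0.1077, -0.6676, 0.0], [-0.1077, -0.6676, 0.09], [-0.1077, -0.6676, 0.09], [-0.1077, -0.6676, 0.09], [-0.1077, -0.6676, 0.09]], dr=[[0, 0, 0.0024], [0, 0, 0.0048], [0, 0, 0.0072], [0, 0, 0.0096], [0, 0, 0.012], [0, 0, 0.0144], [0, 0, 0.0144], [0, 0, 0.0144], [0, 0, 0.0144], [0, 0, 0.0144]], claw=[0.6, 0.6, 0.6, 0.6, 0.6, 0.6, 0.6, 0.6, 0.6, 0.6])

```text
time_s: 15.35
tcp_pos: [0.4573, -0.1913, 0.1817]
eef_rot: [180.0, 0.1, 161.4]
contact_force: [0.1, -0.5, -0.0]
gripper_width: 0.0525
gripper_force: 0.0
```

```bash
python3 - <<'E'
from h import *
s=r.get_state(); print(s['tcp_pos'],s['eef_rot'],s['joints'].round(1))
o=np.array([.5815,.1235])
ims=[]
for n in('side','top'):
    c=r.capture(n); P=cloud(c).reshape(-1,3); x,y,z=P.T; d=np.hypot(x-o[0],y-o[1])
    m=(z>.158)&(z<.169)&(d>.04)&(d<.125)&(x<.56)&(x>.44)&(y>.1)&(y<.2)
    for lo in(.04,.07):
        k=m&(d>lo); q=P[k]; w=q[:,:2].mean(0); e=np.linalg.svd(q[:,:2]-w)[2][0]; print(n,k.sum(),w.round(4),np.degrees(np.arctan2(e[1],e[0])).round(2),'from pin',np.degrees(np.arctan2(*(w-o)[::-1])).round(2),'maxd',np.percentile(d[k],99).round(4),'z',np.median(q[:,2]).round(4))
    for a_ in r.tip_of('hook_tip',n)[:1]+r.tip_of('hook_seat',n)[:1]: print(a_['conf'],a_['at'],cloud(c)[int(round(a_['at'][1])),int(round(a_['at'][0]))].round(3))
    m=(z>.12)&(z<.16)&(x>.36)&(x<.55)&(y<-.12)&(y>-.26); q=P[m][:,:2]; w=q.mean(0); e=np.linalg.svd(q-w)[2]; print('ring',m.sum(),w.round(4),np.degrees(np.arctan2(e[0][1],e[0][0])).round(1),'o',np.percentile((q-w)@e[1],[2,98]).round(4))
    tips(c,zmin=.16)
    u,v=(226,170) if 0 else proj(c,s['tcp_pos']).round().astype(int); print(u,v)
    b=cv2.resize(c['pixels'][max(v-50,0):v+50,u-50:u+50,::-1],(400,400),interpolation=2); ims.append(b)
cv2.imwrite('pics/g.png',np.hstack(ims))
E
```

```text
[ 0.45728936 -0.19128622  0.18168807] [1.79986635e+02 1.17555833e-01 1.61397093e+02] [ 1.000e-01  3.800e+00 -2.230e+01  0.000e+00 -6.380e+01 -1.087e+02]
side 197 [0.5049 0.1422] 169.06 from pin 166.25 maxd 0.118 z 0.1641
side 122 [0.49  0.145] 167.72 from pin 166.75 maxd 0.1181 z 0.1638
0.74 [325.5, 340.1] [ 0.486  0.363 -0.001]
0.69 [279.4, 231.7] [0.538 0.137 0.164]
ring 349 [ 0.4582 -0.1893] 161.4 o [-0.0169  0.0113]
+ 49 z [0.2194 0.2197 0.2228 0.2312] a [-0.011   0.0108] b [0.0371 0.044 ]
- 32 z [0.257  0.2605 0.2612 0.2642] a [-0.0109  0.0095] b [-0.0343 -0.0255]
270 130
top 169 [0.504  0.1382] 166.91 from pin 169.29 maxd 0.1177 z 0.1652
top 106 [0.489  0.1417] 168.54 from pin 168.86 maxd 0.1182 z 0.1651
0.72 [195.0, 210.6] [0.487 0.142 0.165]
0.92 [197.7, 192.7] [0.533 0.135 0.163]
ring 211 [ 0.4229 -0.183 ] 157.4 o [-0.0129  0.0131]
332 221
```

View pics/g.png

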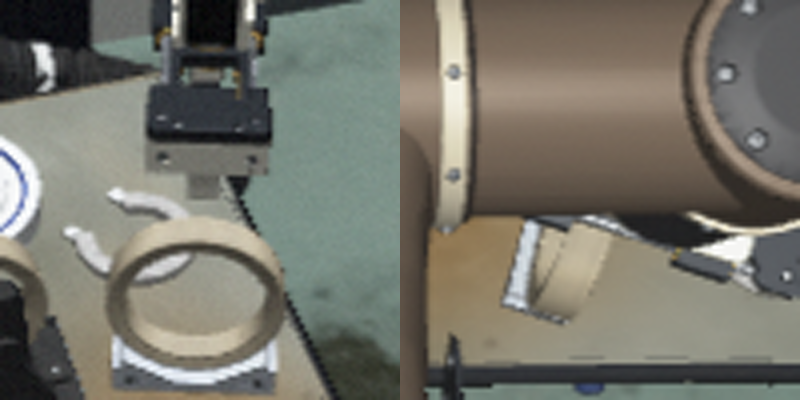

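The side view shows the ring in the V-block with the fingers centred behind and above it (tip at about (205,195), ring top at (197,220)). The hook now measures 168°, against its stop. Before grasping the ring I'll touch the bare bench lightly to calibrate the fingertip height.

```bash
python3 - <<'E'
from h import *
from mv import plan
c=r.capture('side'); P=cloud(c).reshape(-1,3); x,y,z=P.T
for X,Y in((.45,-.07),(.45,-.05),(.47,-.06),(.42,-.06)):
    m=(abs(x-X)<.05)&(abs(y-Y)<.04); print(X,Y,m.sum(),np.percentile(z[m],[50,98,100]).round(3))
plan([(.457,-.192,.2,-198.7,.05),(.454,-.13,.2,-198.7,.05),(.45,-.07,.18,-198.7,.05),(.45,-.07,.12,-198.7,.05),(.45,-.07,.06,-198.7,.05),(.45,-.07,.0,-198.7,.05),(.45,-.07,-.022,-198.7,.05)])
plan([(.45,-.07,-.022-.002*k,-198.7,.05) for k in range(1,8)])
E
```

```text
0.45 -0.07 1175 [0.002 0.63  0.637]
0.45 -0.05 1056 [0.001 0.641 0.644]
0.47 -0.06 1317 [0.003 0.635 0.64 ]
0.42 -0.06 742 [-0.     0.324  0.327]
"travel": [[-0.0009, 0.0003, -0.04], [0.0445, 0.1159, -0.04], [0.0905, 0.227, 0.0], [0.0905, 0.227, 0.12], [0.0905, 0.227, 0.24], [0.0905, 0.227, 0.36], [0.0905, 0.227, 0.404], [0.0905, 0.227, 0.404], [0.0905, 0.227, 0.404], [0.0905, 0.227, 0.404]] 
"dr": [[0, 0, 0.0], [0, 0, 0.0], [0, 0, 0.0], [0, 0, 0.0], [0, 0, 0.0], [0, 0, 0.0], [0, 0, 0.0], [0, 0, 0.0], [0, 0, 0.0], [0, 0, 0.0]] 
"claw": [0.05, 0.05, 0.05, 0.05, 0.05, 0.05, 0.05, 0.05, 0.05, 0.05]
"travel": [[0.0, 0.0, 0.004], [0.0, 0.0, 0.008], [0.0, 0.0, 0.012], [0.0, 0.0, 0.016], [0.0, 0.0, 0.02], [0.0, 0.0, 0.024], [0.0, 0.0, 0.028], [0.0, 0.0, 0.028], [0.0, 0.0, 0.028], [0.0, 0.0, 0.028]] 
"dr": [[0, 0, 0.0], [0, 0, 0.0], [0, 0, 0.0], [0, 0, 0.0], [0, 0, 0.0], [0, 0, 0.0], [0, 0, 0.0], [0, 0, 0.0], [0, 0, 0.0], [0, 0, 0.0]] 
"claw": [0.05, 0.05, 0.05, 0.05, 0.05, 0.05, 0.05, 0.05, 0.05, 0.05]
```

The body could hit the ring during that probe, so I'm skipping it. The pinch depth tolerates ±2 mm, and the bar's height can be felt with the ring later. Next is the grasp.

```bash
python3 - <<'E'
from mv import *
json.dump(dict(p=[.4565,-.192,.18],yaw=-198.7),open('cmd.json','w'))
plan([(.457,-.192,.14,-198.7,.6),(.457,-.192,.1105,-198.7,.6),(.457,-.192,.1105,-198.7,.6),(.457,-.192,.1105,-198.7,.6),(.457,-.192,.1105,-198.7,.2)])
E
```

```text
"travel": [[-0.0009, 0.0003, 0.08], [-0.0009, 0.0003, 0.139], [-0.0009, 0.0003, 0.139], [-0.0009, 0.0003, 0.139], [-0.0009, 0.0003, 0.139], [-0.0009, 0.0003, 0.139], [-0.0009, 0.0003, 0.139], [-0.0009, 0.0003, 0.139], [-0.0009, 0.0003, 0.139], [-0.0009, 0.0003, 0.139]] 
"dr": [[0, 0, 0.0], [0, 0, 0.0], [0, 0, 0.0], [0, 0, 0.0], [0, 0, 0.0], [0, 0, 0.0], [0, 0, 0.0], [0, 0, 0.0], [0, 0, 0.0], [0, 0, 0.0]] 
"claw": [0.6, 0.6, 0.6, 0.6, 0.2, 0.2, 0.2, 0.2, 0.2, 0.2]
```

Request:
jog_arm(travel=[[-0.001, 0, 0.08], [-0.001, 0, 0.139], [-0.001, 0, 0.139], [-0.001, 0, 0.139], [-0.001, 0, 0.139], [-0.001, 0, 0.139], [-0.001, 0, 0.139], [-0.001, 0, 0.139], [-0.001, 0, 0.139], [-0.001, 0, 0.139]], dr=[[0, 0, 0], [0, 0, 0], [0, 0, 0], [0, 0, 0], [0, 0, 0], [0, 0, 0], [0, 0, 0], [0, 0, 0], [0, 0, 0], [0, 0, 0]], claw=[0.6, 0.6, 0.6, 0.6, 0.15, 0.15, 0.15, 0.15, 0.15, 0.15], newtons=35)

```text
time_s: 16.95
tcp_pos: [0.4569, -0.1921, 0.1112]
eef_rot: [-180.0, 0.0, 161.3]
contact_force: [-1.5, 0.7, 5.1]
gripper_width: 0.0258
gripper_force: 35.0
```

```bash
python3 - <<'E'
from h import *
from mv import plan
s=r.get_state(); print(s['tcp_pos'],s['gripper_width'],s['contact_force'].round(1))
c=r.capture('side'); u,v=proj(c,s['tcp_pos']+[0,0,.035]).round().astype(int); print(u,v)
cv2.imwrite('pics/i.png',cv2.resize(c['pixels'][v-30:v+40,u-40:u+40,::-1],(640,560),interpolation=2))
E
grep -o '"p.*' cmd.json
```

```text
[ 0.45689045 -0.19207755  0.11115045] 0.02578112302729521 [-1.5  0.7  5.1]
269 139
"p": [0.45697433657357356, -0.19200219430410165, 0.11049999999999999], "yaw": -198.7}
```

View pics/i.png

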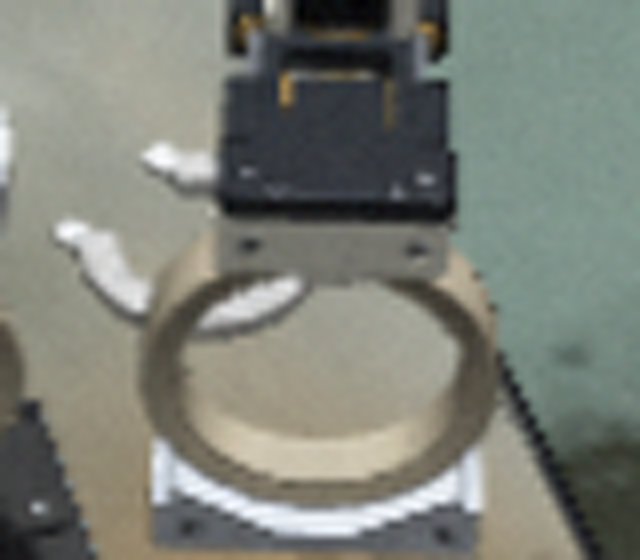

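The side crop shows the gripper plate at (335,250) over the ring's top rim, and the opening reads 25.8 mm. The narrow fingertips are not visible, so I'll check depth before lifting.

```bash
python3 - <<'E'
from h import *
c=r.capture('side'); P=cloud(c); s=r.get_state(); p=s['tcp_pos']; y=np.radians(s['eef_rot'][2])
for col in(262,270,276):
    print('col',col)
    for row in range(128,150):
        q=P[row,col]; d=q[:2]-p[:2]; print(row,'a %.0f b %.0f z %.0f'%tuple(1000*np.array([d@[np.cos(y),np.sin(y)],d@[np.sin(y),-np.cos(y)],q[2]])),c['pixels'][row,col])
E
```

```text
col 262
128 a -21 b 77 z 257 [53 56 63]
129 a -21 b 77 z 253 [52 56 62]
130 a -21 b 83 z 255 [55 58 62]
131 a -21 b 86 z 254 [48 53 58]
132 a -21 b 92 z 256 [77 80 86]
133 a -21 b 95 z 256 [52 58 64]
134 a -21 b 96 z 253 [26 25 27]
135 a -21 b 96 z 249 [28 30 30]
136 a -21 b 94 z 244 [74 75 72]
137 a -21 b 94 z 240 [118 119 109]
138 a -20 b 93 z 236 [116 117 108]
139 a -20 b 89 z 228 [109 111 104]
140 a -20 b 89 z 225 [118 115 108]
141 a -20 b 90 z 222 [117 117 109]
142 a -20 b 86 z 215 [114 113 106]
143 a -20 b 12 z 139 [85 82 74]
144 a -21 b -116 z 10 [149 149 145]
145 a -21 b -109 z 12 [210 211 211]
146 a -21 b -104 z 12 [210 210 210]
147 a -20 b -101 z 11 [188 189 187]
148 a -20 b -99 z 8 [112 112 110]
149 a -20 b -99 z 3 [117 115 106]
col 270
128 a -0 b 73 z 254 [53 56 62]
129 a -0 b 78 z 255 [52 53 60]
130 a -0 b 84 z 257 [51 52 58]
131 a -0 b 86 z 255 [55 57 64]
132 a -0 b 89 z 254 [53 57 62]
133 a -0 b 91 z 253 [60 65 72]
134 a -0 b 95 z 252 [22 25 28]
135 a 0 b 95 z 250 [25 24 29]
136 a 0 b 94 z 245 [56 55 55]
137 a 0 b 92 z 240 [119 118 111]
138 a 1 b 92 z 236 [117 115 110]
[... 395 characters left out ...]
[55 58 64]
129 a 15 b 76 z 254 [50 53 61]
130 a 15 b 79 z 253 [55 59 66]
131 a 15 b 86 z 256 [51 54 59]
132 a 15 b 86 z 252 [54 56 62]
133 a 15 b 92 z 254 [58 59 66]
134 a 15 b 96 z 254 [24 24 27]
135 a 16 b 95 z 250 [25 25 30]
136 a 16 b 95 z 247 [39 39 40]
137 a 16 b 93 z 241 [117 117 110]
138 a 16 b 94 z 239 [117 118 110]
139 a 17 b 89 z 230 [119 118 111]
140 a 17 b 87 z 224 [117 117 110]
141 a 17 b 86 z 220 [117 118 110]
142 a 17 b 87 z 218 [118 116 108]
143 a 17 b 90 z 217 [103 102  94]
144 a 21 b 8 z 133 [118 118 106]
145 a 26 b -124 z -0 [159 162 148]
146 a 26 b -118 z 1 [163 166 154]
147 a 26 b -113 z 0 [164 164 152]
148 a 26 b -107 z 2 [159 162 149]
149 a 27 b -104 z 1 [165 167 154]
```

Depth confirms the geometry. The body underside is at z 0.213, so the tips are at about 0.147, 5 mm under the rim's top. Next I lift and carry.

```bash
python3 - <<'E'
from mv import plan
A=(.457,-.192,-198.7);B=(.4296,.1564,-102.2)
f=lambda s:(A[0]+(B[0]-A[0])*s-.02*4*s*(1-s)*0,A[1]+(B[1]-A[1])*s,.160,A[2]+(B[2]-A[2])*min(1,s*12/11),.15)
plan([(*A[:2],.1105+.0495*k/4,A[2],.15) for k in range(1,5)]+[f(k/12) for k in range(1,7)])
plan([f(k/12) for k in range(7,13)])
E
```

```text
"travel": [[0.0, 0.0, -0.0248], [0.0, 0.0, -0.0495], [0.0, 0.0, -0.0743], [0.0, 0.0, -0.099], [0.0229, 0.0536, -0.099], [0.0458, 0.1071, -0.099], [0.0688, 0.1606, -0.099], [0.0917, 0.2142, -0.099], [0.1147, 0.2677, -0.099], [0.1376, 0.3212, -0.099]] 
"dr": [[0, 0, 0.0], [0, 0, 0.0], [0, 0, 0.0], [0, 0, 0.0], [0, 0, -0.0244], [0, 0, -0.0487], [0, 0, -0.0731], [0, 0, -0.0975], [0, 0, -0.1218], [0, 0, -0.1462]] 
"claw": [0.15, 0.15, 0.15, 0.15, 0.15, 0.15, 0.15, 0.15, 0.15, 0.15]
"travel": [[-0.0287, 0.0508, 0.0], [-0.0573, 0.1015, 0.0], [-0.0859, 0.1522, 0.0], [-0.1145, 0.2029, 0.0], [-0.1432, 0.2537, 0.0], [-0.1718, 0.3044, 0.0], [-0.1718, 0.3044, 0.0], [-0.1718, 0.3044, 0.0], [-0.1718, 0.3044, 0.0], [-0.1718, 0.3044, 0.0]] 
"dr": [[0, 0, -0.0244], [0, 0, -0.0487], [0, 0, -0.0731], [0, 0, -0.0975], [0, 0, -0.1219], [0, 0, -0.1219], [0, 0, -0.1219], [0, 0, -0.1219], [0, 0, -0.1219], [0, 0, -0.1219]] 
"claw": [0.15, 0.15, 0.15, 0.15, 0.15, 0.15, 0.15, 0.15, 0.15, 0.15]
```

Request:
jog_arm(travel=[[0.0, 0.0, -0.0248], [0.0, 0.0, -0.0495], [0.0, 0.0, -0.0743], [0.0, 0.0, -0.099], [0.0229, 0.0536, -0.099], [0.0458, 0.1071, -0.099], [0.0688, 0.1606, -0.099], [0.0917, 0.2142, -0.099], [0.1147, 0.2677, -0.099], [0.1376, 0.3212, -0.099]], dr=[[0, 0, 0.0], [0, 0, 0.0], [0, 0, 0.0], [0, 0, 0.0], [0, 0, -0.0244], [0, 0, -0.0487], [0, 0, -0.0731], [0, 0, -0.0975], [0, 0, -0.1218], [0, 0, -0.1462]], claw=[0.15, 0.15, 0.15, 0.15, 0.15, 0.15, 0.15, 0.15, 0.15, 0.15], newtons=40)

```text
time_s: 18.3
tcp_pos: [0.4428, -0.0168, 0.1609]
eef_rot: [-180.0, 0.0, -145.8]
contact_force: [1.5, -0.1, -9.1]
gripper_width: 0.0255
gripper_force: 40.0
```

Request:
jog_arm(travel=[[-0.0287, 0.0508, 0.0], [-0.0573, 0.1015, 0.0], [-0.0859, 0.1522, 0.0], [-0.1145, 0.2029, 0.0], [-0.1432, 0.2537, 0.0], [-0.1718, 0.3044, 0.0], [-0.1718, 0.3044, 0.0], [-0.1718, 0.3044, 0.0], [-0.1718, 0.3044, 0.0], [-0.1718, 0.3044, 0.0]], dr=[[0, 0, -0.0244], [0, 0, -0.0487], [0, 0, -0.0731], [0, 0, -0.0975], [0, 0, -0.1219], [0, 0, -0.1219], [0, 0, -0.1219], [0, 0, -0.1219], [0, 0, -0.1219], [0, 0, -0.1219]], claw=[0.15, 0.15, 0.15, 0.15, 0.15, 0.15, 0.15, 0.15, 0.15, 0.15])

```text
time_s: 19.55
tcp_pos: [0.4293, 0.1558, 0.1603]
eef_rot: [180.0, -0.0, -102.2]
contact_force: [-0.1, 0.9, -9.6]
gripper_width: 0.0253
gripper_force: 40.0
```

```bash
python3 - <<'E'
from h import *
s=r.get_state(); p=s['tcp_pos']; print(p,s['eef_rot'],s['contact_force'].round(1),s['moment'].round(2),s['joints'].round(1))
c=r.capture('side'); d=r.capture('top')
y=np.radians(s['eef_rot'][2])
for n,k in(('side',c),('top',d)):
    P=cloud(k).reshape(-1,3); q=P[:,:2]-p[:2]; a=q@[np.cos(y),np.sin(y)]; b=q@[np.sin(y),-np.cos(y)]
    m=(abs(a)<.075)&(abs(b)<.028)&(P[:,2]>.055)&(P[:,2]<.195); 
    if m.sum()>10: print(n,m.sum(),'a',np.percentile(a[m],[1,50,99]).round(3),'b',np.percentile(b[m],[1,50,99]).round(3),'z',np.percentile(P[m][:,2],[1,50,99]).round(3))
u,v=proj(c,p+[0,0,0]).round().astype(int)
A=cv2.resize(c['pixels'][v-40:v+60,u-60:u+40,::-1],(400,400),interpolation=2)
u,v=proj(d,p+[0,0,0]).round().astype(int)
B=cv2.resize(d['pixels'][v-50:v+50,u-50:u+50,::-1],(400,400),interpolation=2)
cv2.imwrite('pics/j.png',np.hstack([A,B]))
E
```

```text
[0.42928294 0.15581925 0.16034823] [ 1.79998329e+02 -6.27637875e-03 -1.02236318e+02] [-0.1  0.9 -9.6] [0.04 0.11 0.02] [ 44.8   1.  -28.3   0.  -60.7 -57. ]
side 730 a [-0.059 -0.024  0.065] b [-0.016 -0.004  0.012] z [0.072 0.12  0.194]
top 199 a [0.027 0.056 0.074] b [-0.013  0.001  0.013] z [0.076 0.183 0.195]
```

View pics/j.png

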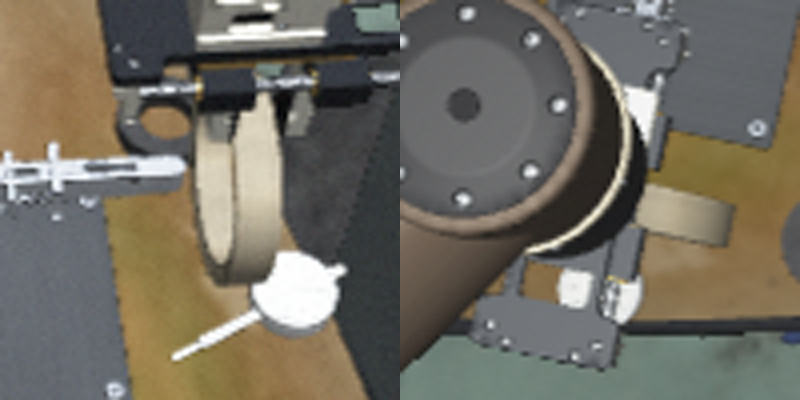

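The left (side) view shows the ring upright at (240,190), directly in front of the bar end at (180,168). The right (top) view shows it square to the bar at (685,215). Next I lower it and start sliding it on.

Request:
jog_arm(travel=[[0, 0, 0.017], [0, 0, 0.034], [0, 0, 0.034], [0, -0.02, 0.034], [0, -0.04, 0.034], [0, -0.06, 0.034], [0, -0.08, 0.034], [0, -0.1, 0.034], [0, -0.114, 0.034], [0, -0.114, 0.034]], dr=[[0, 0, 0], [0, 0, 0], [0, 0, 0], [0, 0, 0], [0, 0, 0], [0, 0, 0], [0, 0, 0], [0, 0, 0], [0, 0, 0], [0, 0, 0]], claw=[0.15, 0.15, 0.15, 0.15, 0.15, 0.15, 0.15, 0.15, 0.15, 0.15])

```text
time_s: 20.9
tcp_pos: [0.4854, 0.1442, 0.1431]
eef_rot: [180.0, -0.0, -102.2]
contact_force: [0.2, -0.1, -8.4]
gripper_width: 0.0253
gripper_force: 40.0
```

Request:
jog_arm(travel=[[0, 0, 0.001], [0, 0, 0.002], [0, 0, 0.003], [0, 0, 0.004], [0, 0, 0.005], [0, 0, 0.006], [0, 0, 0.006], [0, 0, 0.006], [0, 0, 0.006], [0, 0, 0.006]], dr=[[0, 0, 0], [0, 0, 0], [0, 0, 0], [0, 0, 0], [0, 0, 0], [0, 0, 0], [0, 0, 0], [0, 0, 0], [0, 0, 0], [0, 0, 0]], claw=[0.15, 0.15, 0.15, 0.15, 0.15, 0.15, 0.15, 0.15, 0.15, 0.15])

```text
time_s: 22.15
tcp_pos: [0.4853, 0.1445, 0.1409]
eef_rot: [-180.0, 0.0, -102.2]
contact_force: [-4.7, 0.3, 5.9]
gripper_width: 0.025
gripper_force: 40.0
```

Contact with the bar top shows at a reported z of about 0.141. I'll raise about 0.8 mm and slide inward over the tongue.

Request:
jog_arm(travel=[[0, 0, -0.0034], [0, -0.01, -0.0034], [0, -0.02, -0.0034], [0, -0.03, -0.0034], [0, -0.04, -0.0034], [0, -0.05, -0.0034], [0, -0.06, -0.0034], [0, -0.07, -0.0034], [0, -0.076, -0.0034], [0, -0.076, -0.0034]], dr=[[0, 0, 0], [0, 0, 0], [0, 0, 0], [0, 0, 0], [0, 0, 0], [0, 0, 0], [0, 0, 0], [0, 0, 0], [0, 0, 0], [0, 0, 0]], claw=[0.15, 0.15, 0.15, 0.15, 0.15, 0.15, 0.15, 0.15, 0.15, 0.15])

```text
time_s: 23.4
tcp_pos: [0.5228, 0.1363, 0.142]
eef_rot: [-180.0, -0.0, -102.2]
contact_force: [0.7, 0.9, -6.9]
gripper_width: 0.0259
gripper_force: 40.0
```

```bash
python3 - <<'E'
from h import *
s=r.get_state(); p=s['tcp_pos']; d=p[:2]-[.5811,.1236]; u=np.array([-.9774,.2113]); F=s['contact_force']
print(p,F.round(1),s['moment'].round(2),'r',d@u,'lat',d@[u[1],-u[0]],'Falong',F[:2]@u)
c=r.capture('side'); k=r.capture('top')
y=np.radians(s['eef_rot'][2])
for n,K in(('side',c),('top',k)):
    P=cloud(K).reshape(-1,3); q=P[:,:2]-p[:2]; a=q@[np.cos(y),np.sin(y)]; b=q@[np.sin(y),-np.cos(y)]
    m=(abs(a)<.075)&(abs(a)>.03)&(abs(b)<.03)&(P[:,2]>.05)&(P[:,2]<.175); print(n,m.sum(),'b',np.percentile(b[m],[1,50,99]).round(4))
u_,v=proj(c,p).round().astype(int); cv2.imwrite('pics/k.png',cv2.resize(c['pixels'][v-40:v+40,u_-50:u_+50,::-1],(750,600),interpolation=2))
E
```

```text
[0.52275028 0.13626244 0.14201612] [ 0.7  0.9 -6.9] [ 0.16 -0.35 -0.04] r 0.059706588957120714 lat 4.6970100423434304e-05 Falong -0.43969592816267317
side 339 b [-0.0155 -0.0014  0.0121]
top 197 b [-0.0128  0.0038  0.0132]
```

Request:
jog_arm(travel=[[0, -0.003, 0], [0, -0.006, 0], [0, -0.009, 0], [0, -0.012, 0], [0, -0.015, 0], [0, -0.018, 0], [0, -0.018, 0], [0, -0.018, 0], [0, -0.018, 0], [0, -0.018, 0]], dr=[[0, 0, 0], [0, 0, 0], [0, 0, 0], [0, 0, 0], [0, 0, 0], [0, 0, 0], [0, 0, 0], [0, 0, 0], [0, 0, 0], [0, 0, 0]], claw=[0.15, 0.15, 0.15, 0.15, 0.15, 0.15, 0.15, 0.15, 0.15, 0.15])

```text
time_s: 24.75
tcp_pos: [0.5293, 0.1345, 0.1416]
eef_rot: [179.8, -0.0, -102.2]
contact_force: [-7.7, 4.0, -3.5]
gripper_width: 0.0253
gripper_force: 40.0
```

Request:
jog_arm(travel=[[0, -0.002, 0], [0, -0.004, 0], [0, -0.006, 0], [0, -0.008, 0], [0, -0.01, 0], [0, -0.011, 0], [0, -0.012, 0], [0, -0.012, 0], [0, -0.012, 0], [0, -0.012, 0]], dr=[[0, 0, 0], [0, 0, 0], [0, 0, 0], [0, 0, 0], [0, 0, 0], [0, 0, 0], [0, 0, 0], [0, 0, 0], [0, 0, 0], [0, 0, 0]], claw=[0.15, 0.15, 0.15, 0.15, 0.15, 0.15, 0.15, 0.15, 0.15, 0.15])

```text
time_s: 26.0
tcp_pos: [0.5343, 0.1333, 0.1415]
eef_rot: [179.8, -0.1, -102.2]
contact_force: [-11.8, 5.5, -1.7]
gripper_width: 0.0253
gripper_force: 40.0
```

Request:
jog_arm(travel=[[0, -0.001, 0], [0, -0.002, 0], [0, -0.003, 0], [0, -0.004, 0], [0, -0.005, 0], [0, -0.005, 0], [0, -0.005, 0], [0, -0.005, 0], [0, -0.005, 0], [0, -0.005, 0]], dr=[[0, 0, 0], [0, 0, 0], [0, 0, 0], [0, 0, 0], [0, 0, 0], [0, 0, 0], [0, 0, 0], [0, 0, 0], [0, 0, 0], [0, 0, 0]], claw=[0.15, 0.15, 0.15, 0.15, 0.15, 0.15, 0.15, 0.15, 0.15, 0.15])

```text
time_s: 27.25
tcp_pos: [0.5366, 0.1328, 0.1415]
eef_rot: [179.8, -0.1, -102.2]
contact_force: [-11.2, 5.6, -0.4]
gripper_width: 0.0254
gripper_force: 40.0
```

Request:
jog_arm(travel=[[0, -0.001, 0], [0, -0.002, 0], [0, -0.002, 0], [0, -0.002, 0], [0, -0.002, 0], [0, 0.002, 0], [0, 0.005, 0], [0, 0.008, 0], [0, 0.008, 0], [0, 0.008, 0]], dr=[[0, 0, 0], [0, 0, 0], [0, 0, 0], [0, 0, 0], [0, 0, 0], [0, 0, 0], [0, 0, 0], [0, 0, 0], [0, 0, 0], [0, 0, 0]], claw=[0.15, 0.15, 0.15, 0.15, 0.15, 0.15, 0.15, 0.15, 0.15, 0.15])

```text
time_s: 28.5
tcp_pos: [0.5355, 0.1334, 0.1418]
eef_rot: [180.0, -0.0, -102.2]
contact_force: [-0.5, 0.5, -8.8]
gripper_width: 0.025
gripper_force: 40.0
```

Backing off 4 mm moved the ring only about 1 mm and the push force fell to zero, so the tongue now holds the ring. I'll lower it onto the bar, open modestly and rise.

Request:
jog_arm(travel=[[0, 0, 0.0006], [0, 0, 0.0014], [0, 0, 0.0014], [0, 0, 0.0014], [0, 0, 0.0014], [0, 0, 0.0014], [0, 0, 0.0014], [0, 0, 0.0014], [0, 0, 0.0014], [0, 0, 0.0014]], dr=[[0, 0, 0], [0, 0, 0], [0, 0, 0], [0, 0, 0], [0, 0, 0], [0, 0, 0], [0, 0, 0], [0, 0, 0], [0, 0, 0], [0, 0, 0]], claw=[0.15, 0.15, 0.15, 0.15, 0.45, 0.45, 0.45, 0.45, 0.45, 0.45], newtons=20)

```text
time_s: 29.75
tcp_pos: [0.5354, 0.1335, 0.1412]
eef_rot: [180.0, -0.0, -102.2]
contact_force: [-0.0, -0.5, -0.6]
gripper_width: 0.0397
gripper_force: 0.0
```

Request:
jog_arm(travel=[[0, 0, -0.01], [0, 0, -0.03], [0, 0, -0.06], [0, 0, -0.12], [0, 0, -0.2], [0, 0, -0.2], [0.08, 0.08, -0.2], [0.16, 0.16, -0.2], [0.24, 0.24, -0.2], [0.24, 0.24, -0.2]], dr=[[0, 0, 0], [0, 0, 0], [0, 0, 0], [0, 0, 0], [0, 0, 0], [0, 0, 0], [0, 0, 0], [0, 0, 0], [0, 0, 0], [0, 0, 0]], claw=[0.45, 0.45, 0.45, 0.45, 0.45, 0.45, 0.45, 0.45, 0.45, 0.45])

```text
time_s: 31.0
tcp_pos: [0.3902, 0.0399, 0.2424]
eef_rot: [-179.9, 0.1, -102.2]
contact_force: [0.6, -0.7, 0.1]
gripper_width: 0.0389
gripper_force: 0.0
```

```bash
python3 - <<'E'
from h import *
s=r.get_state(); print(s['tcp_pos'],s['contact_force'].round(1))
c=r.capture('side'); k=r.capture('top'); o=np.array([.5811,.1236]); u=np.array([-.9774,.2113])
for n,K in(('side',c),('top',k)):
    P=cloud(K).reshape(-1,3); d=P[:,:2]-o; x=d@u; t=d@[u[1],-u[0]]
    m=(x>.015)&(x<.08)&(abs(t)<.07)&(abs(t)>.02)&(P[:,2]>.05)&(P[:,2]<.182); print(n,m.sum(),'ring x',(1000*(np.percentile(x[m],[2,50,98])-.0464)).round(1),'zmax',np.percentile(P[m][:,2],99).round(3))
    m=(x>.07)&(x<.125)&(abs(t)<.02)&(P[:,2]>.158)&(P[:,2]<.169); e=np.polyfit(x[m],t[m],1); print('bar lateral slope deg',np.degrees(e[0]).round(1))
im=[]
for K in(c,k):
    a,b=proj(K,np.array([.53,.135,.13])).round().astype(int); im.append(cv2.resize(K['pixels'][b-40:b+40,a-40:a+40,::-1],(400,400),interpolation=2))
cv2.imwrite('pics/z.png',np.hstack(im))
E
```

```text
[0.39024274 0.03993469 0.24235031] [ 0.6 -0.7  0.1]
side 523 ring x [-12.   -1.1  14.2] zmax 0.178
bar lateral slope deg -0.8
top 422 ring x [-12.3   2.5  15. ] zmax 0.181
bar lateral slope deg 0.1
```

View pics/z.png

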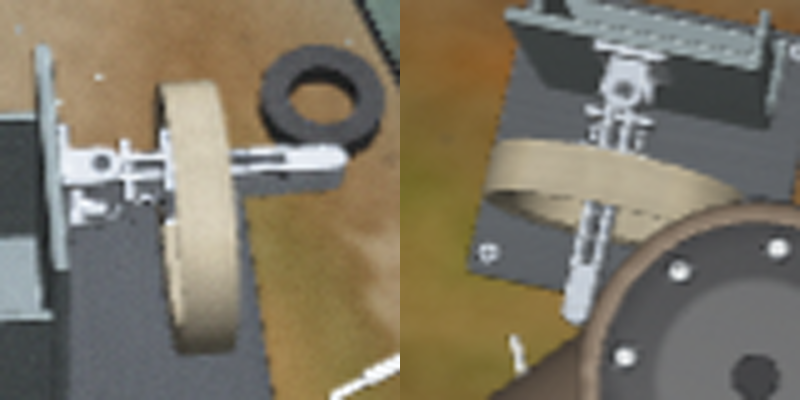

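The picture shows the ring hanging on the straight-out hook, around (200,210) on the left and (600,180) on the right. Its centre is at about x = +1 mm; an unlatched ring would sit at 8 mm. The gripper is clear.

```bash
python3 -c "
from plant import r
print(r.close_job())"
```

```text
the job is handed in; nothing more can be done
None
```

The hook is swung out to its stop and the bronze ring hangs on it, latched behind the sprung tongue; pushing it home took about 13 N at most, no other object was touched, and the job is handed in.

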